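# Put the peeler away in the lower tier of the utensil box

### The arm

A 6-joint arm with a two-finger parallel gripper is mounted at the origin on the work surface; the furniture and walls round the work are solid. World frame = base frame: x ahead of the robot, y to its left, z up, the work surface at z = 0. Lengths are in m, angles in rad, forces in N, time in s.
With the tool pointing down it reaches from about 0.375 to 0.9 m from the base axis. Payload 3.1 kg.
Tool frame: the origin (TCP) lies midway between the tips of the shut fingers; the grasp point (between the pads) lies 19 mm behind it (manip.tcp_to_grasp is the distance from the TCP to the grasp point, in m); z points along the fingers, y is the line along which they close (so a half turn about z gives the same grasp; the last joint's range is limited). The gripper opens to 85 mm and grips with 20 to 120 N. Pads are 22 mm wide; open, the fingers measure 114 mm over their backs; the gripper's body (76 mm by 85 mm) begins 54 mm behind the grasp point. The pads swing forward as they close: fully open they stand 13 mm farther back than shut.
Start: joints at [-1.347, 0.527, 1.433, -0, 1.181, -0.178], TCP at [0.244, -0.575, 0.231] pointing down, gripper open.
Joint ranges: [-3.08, 3.08], [-0.75, 2.2], [0.22, 2.44], [-1.43, 4.57], [0, 2.65], [-2.85, 2.85]. Speed limits (rad/s): [2.79, 2.79, 3.14, 3.14, 3.14, 3.14].

### API

Orientations are given as a unit quaternion [x, y, z, w].
In Python, from station import manip gives the robot as it stands. The module is installed in compiled form; this text tells all that it offers.
- The arm moves only by the shell command python3 -m crank 'ROWS' [OPENING] [FORCE]. ROWS is JSON, a list of rows, each a list of 2 entries, a list of its own where there are three numbers: the shift along the tool's x, y, z in cm, then the turn about the tool's z in degrees. In form: [[[x, y, z], spin], ...]. A call has 1 to 10 rows; each row is the pose to reach, as a shift and turn from the pose commanded when the call began, along the tool's axes at that moment; what a row does not reach only later rows make up. A row lasts 1/10 s, in which the tool goes at most 50 mm and 8.59 degrees, less where a joint would pass 70% of its speed; a pose out of reach is approached as far as the arm can. A call with a gripper value outside its range is refused whole. OPENING is the finger opening in cm, from 0 to 8.54, set as the call begins (- or left out, the last holds). The fingers move at their own pace and stop on an object; FORCE is the grip in N (left out, the last holds). Time passes only in rows, so rows that repeat a pose let the fingers close. It gives the time, the measured TCP pose, the force and the opening at its end, in the units of the state.
- manip.sense(): the state, without advancing time (a new reading comes with each control period).
- manip.snapshot(name): name is "scene" or "top"; returns the picture (420x560x3 uint8, red, green, blue); there is no depth.
- manip.camera_params(name): a dict with "fx", "fy", "cx", "cy" (pixels), "pose" (4x4, takes a point from camera to world coordinates). Camera axes: x right, y up, looking along -z (the intrinsics and any distortion apply to the point x, -y, -z); pixel columns grow to the right and rows downward; lengths in m; the calibration is good to about 2 mm. A picture is of the moment at which its call begins. camera_params takes no time and is no camera call.
- manip.sign_off(): hands the job in, once; it reports no verdict.
The state is a dict: "t": time; "q": joint angles; "qd": joint speeds; "tau": joint torques, N m; "tcp_pos": TCP position; "tool_rot": TCP orientation; "force": force on the tool from outside, world axes, zero at the start; "ft_torque": the same for the moment, N m; "finger_gap": opening from 0.0 (shut) to 1.0 (fully open).
Only numpy, scipy, OpenCV 4.12 (cv2) and the standard library are available. Lean on these libraries where they do the work, as an engineer would, in place of code of your own. Each camera call takes 0.05 s, during which the arm holds its last target. There are 200 camera calls.

### The job

Put the vegetable peeler away in the lower tier of the two-tier wooden utensil box. Lift the hinged flap by its steel bar up to its stop, lay the peeler flat and lengthways on the two ribs of the lower tier underneath (set it down, do not drop it), then lower the flap fully home over it and let go. Leave the spoon on the box's upper deck and leave the two shakers to its left where they stand.

Things in the scene. Friction and masses are not known exactly. Their poses are not given: they have to be found in the camera images.
- utensil_box: Open pale wood box, 222 (its x) x 178 (y) x 58 mm high, fixed to the worktop. Origin at the centre of its underside; x from the front (robot side, 52 mm high) to the hinge end, y left, z up. Walls 6 mm. Right part (y -83 to 21 mm): the lower tier, a bay 210 long, 104 wide, under the flap. Left part (y 27 to 83 mm): fixed upper deck 52 mm high, holding the spoon.
- flap (a joint): Angle in rad of the flap over the lower tier: 0 = down, level, closed; 0.87 (50 degrees) = up against its stop. It may start slightly raised. Its stiff hinge holds it wherever it is left; about 3 N at the bar lifts it, about 1 N lowers it.
- flap_hinge (a point): Middle of the hinge line at the box's far end, 49 mm above the worktop, parallel to the box's y. The flap, a 206 x 100 x 6 mm plate, runs from it towards the box's front; its near end goes up and away from the robot. At its stop it leans over the lower tier: an upright gripper in the tier would hit it, one leaning back to the robot by 30 to 45 degrees clears it.
- flap_bar (a point): Middle of the flap's handle (moves with it): a round steel bar 10 mm thick, 76 mm long, parallel to the box's y, on two end posts. The bar's centre is 185 mm from the hinge line along the flap and 47 mm square off the flap's middle plane (44 mm over its top face; 96 mm above the worktop when closed).
- lower_tier (a point): Middle of the lower tier at the height of its two cross ribs' tops (22 mm above the worktop, 14 mm above the bay's floor). Axes as the box's. The ribs, 10 mm wide, span the bay 50 mm before and behind this point. The bay reaches 105 mm either way in x, 52 mm in y. The closed flap's underside is 24 mm above this point.
- peeler: Vegetable peeler with dark green handle, 170 long (its x) x 25 wide x 18 mm high, lying on the worktop. Origin at the centre of its underside; +x towards the metal blade, z up. The handle, 24 mm wide and 17 mm high, runs from x = -85 to 0 mm; the front half is thinner. About 80 g, centre of mass near x = -20 mm.
- spoon: Spoon with thick handle, 170 mm long, 20 mm high, lying loose on the upper deck of the box; must stay there. Origin at the centre of its underside.
- salt_shaker: Salt shaker: glass with domed metal top, 44 mm across, 90 mm high, standing to the left of the box; leave alone. Origin at the centre of its underside.
- pepper_shaker: Pepper shaker: glass with domed metal top, 44 mm across, 90 mm high, standing to the left of the box; leave alone. Origin at the centre of its underside.
There are look-alikes about, which are no part of the job. What is meant by the peeler is not white, and is the smaller of those in its own colour.

How it is judged:
On the way, in this order (a step that is already met when the one before it is completed fails the run):
1. the flap is lifted to its stop (0.80 rad or more) while the peeler is still outside the box (value of joint flap above 0.8 rad and horizontal distance between peeler and lower_tier above 0.15 m), for 0.2 s.
2. the peeler lies released on the ribs of the lower tier with the flap still up (over 0.6 rad) (x of peeler in the frame of lower_tier between -0.03 and 0.03 m and y of peeler in the frame of lower_tier between -0.042 and 0.042 m and z of peeler in the frame of lower_tier between -0.006 and 0.008 m and angle between the x axis of peeler and the x axis of lower_tier, either way round below 0.25 rad and angle between peeler's own z axis and vertical below 0.15 rad and linear speed of peeler below 0.02 m/s and value of joint flap above 0.6 rad and contact force between peeler and the fingers below 0.05 N), for 0.2 s.
At the end, for the whole second after the job is handed in: The flap is down within 0.03 rad, and the peeler lies at rest, released, on the ribs under it: its centre within 30 mm along and 42 mm across the middle of the lower tier, flat within 0.15 rad, lengthways within 0.25 rad; the spoon is within 30 mm of where it lay (x of peeler in the frame of lower_tier between -0.03 and 0.03 m and y of peeler in the frame of lower_tier between -0.042 and 0.042 m and z of peeler in the frame of lower_tier between -0.006 and 0.008 m and angle between the x axis of peeler and the x axis of lower_tier, either way round below 0.25 rad and angle between peeler's own z axis and vertical below 0.15 rad and linear speed of peeler below 0.02 m/s and value of joint flap below 0.03 rad and velocity of joint flap below 0.05 rad/s and distance of spoon from where it was at the start of the episode below 0.03 m); the robot touches nothing.
It fails at once if the spoon or one of the two shakers is moved by more than 30 mm (distance of any of spoon, salt_shaker, pepper_shaker from where it was at the start of the episode above 0.03 m).
It fails at once if the peeler is dropped (falls free of the fingers faster than 0.7 m/s, a drop of about 25 mm) (linear speed of peeler above 0.7 m/s and contact force between peeler and the fingers below 0.05 N).
It also fails if it takes over 69 s, if anything falls off the work surface, if the arm or the gripper's body presses on something with over 40 N, if the wrist force passes 120 N, or if a joint passes its speed limit or range.

## Working session

There is one attempt and no reset: what is moved stays moved. The work goes in short steps, Python scripts to look and compute and a shell command to move; the robot and the scene stay as the last step left them, time stands still between calls to the robot, and variables do not carry over. Pictures are saved under pics/ and viewed, on a budget of 10 in all, crops included, one or two more only if the job needs it, and the job is handed in when it is done.

```bash
mkdir -p pics; python3 - <<'E'
from station import manip
import cv2
for n in("scene","top"):
    cv2.imwrite(f"pics/{n}0.png",cv2.cvtColor(manip.snapshot(n),cv2.COLOR_RGB2BGR))
    c=manip.camera_params(n);print(n,c)
print(manip.sense())
E
```

```text
scene {'fx': 428.30641968914074, 'fy': 428.30641968914074, 'cx': 276.56580001241684, 'cy': 217.79414485834218, 'pose': array([[-0.44146588,  0.67526221, -0.59087124, -0.16184076],
       [-0.89706668, -0.31786222,  0.30697718,  0.40607111],
       [ 0.01947444,  0.66557085,  0.74608055,  0.99510883],
       [ 0.        ,  0.        ,  0.        ,  1.        ]])}
top {'fx': 439.50303662966934, 'fy': 439.50303662966934, 'cx': 276.44839492208894, 'cy': 205.86779864842865, 'pose': array([[ 0.01004775,  0.99336424, -0.11457104,  0.43508574],
       [-0.99994064,  0.00949859, -0.00533816,  0.0549716 ],
       [-0.00421447,  0.11461787,  0.99340072,  1.15992694],
       [ 0.        ,  0.        ,  0.        ,  1.        ]])}
{'t': 0.1, 'q': array([-1.34747863e+00,  5.28401385e-01,  1.43379893e+00,  3.33564452e-05,
        1.18141186e+00, -1.78515526e-01]), 'qd': array([-2.50729179e-03, -1.94247028e-03, -2.21373395e-03, -3.54862712e-04,
        9.62223502e-05,  4.20577147e-04]), 'tau': array([-5.16483269e-04, -4.43304098e+01, -1.78587019e+01, -3.72311097e-04,
        3.86067884e-03,  1.89448696e-05]), 'tcp_pos': array([ 0.2443198 , -0.57455149,  0.23040629]), 'tool_rot': array([ 9.79884830e-01,  1.99561268e-01, -7.19839254e-06, -1.00985353e-03]), 'force': array([-0.65471357, -0.00367501,  0.52304895]), 'ft_torque': array([ 0.03308532, -0.02241251, -0.03880231]), 'finger_gap': 1.0010891252469583}
```

View pics/scene0.png

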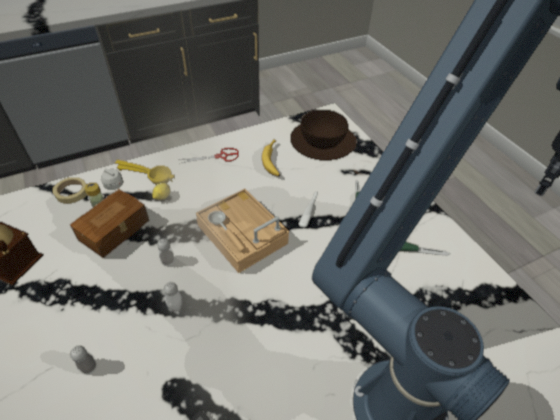

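View pics/top0.png

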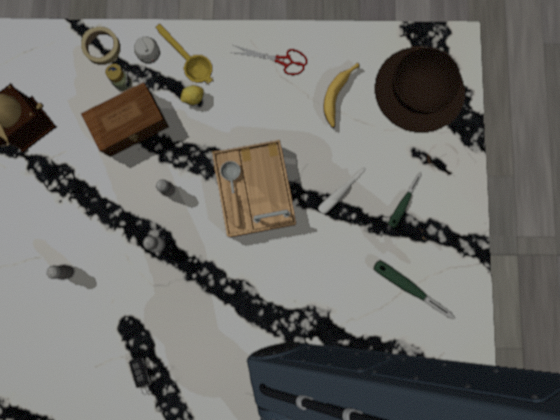

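Top view, what could be taken for the peeler: white one (343,190), small green (405,200), large green (414,288). I choose the small green one at (405,200). Next is a close crop with measurements.

```bash
cat > h.py <<'E'
import numpy as np,cv2
from station import manip
from scipy.spatial.transform import Rotation as R
def ray(n,uv,z):
    c=manip.camera_params(n);P=c['pose']
    u,v=uv;d=P[:3,:3]@np.array([(u-c['cx'])/c['fx'],-(v-c['cy'])/c['fy'],-1]);o=P[:3,3]
    return o+d*(z-o[2])/d[2]
def proj(n,p):
    c=manip.camera_params(n);P=c['pose'];q=P[:3,:3].T@(np.array(p)-P[:3,3])
    return np.array([c['cx']+c['fx']*q[0]/-q[2],c['cy']+c['fy']*-q[1]/-q[2]])
def snap(n,name):
    im=cv2.cvtColor(manip.snapshot(n),cv2.COLOR_RGB2BGR);cv2.imwrite(f'pics/{name}.png',im);return im
E
python3 - <<'E'
from h import *
a=cv2.imread('pics/top0.png')
crop=a[130:250,200:440]
cv2.imwrite('pics/c1.png',cv2.resize(crop,None,fx=3.3,fy=3.3,interpolation=cv2.INTER_CUBIC))
hsv=cv2.cvtColor(a,cv2.COLOR_BGR2HSV)
m=cv2.inRange(hsv,(45,90,20),(90,255,140))
n,l,s,c=cv2.connectedComponentsWithStats(m)
for i in range(1,n):
    if s[i,4]>60:
        pts=cv2.findNonZero((l==i).astype('uint8'));r=cv2.minAreaRect(pts)
        print(s[i],r,[ray('top',p,.009).round(4) for p in cv2.boxPoints(r)])
E
```

```text
(no output)
```

View pics/c1.png

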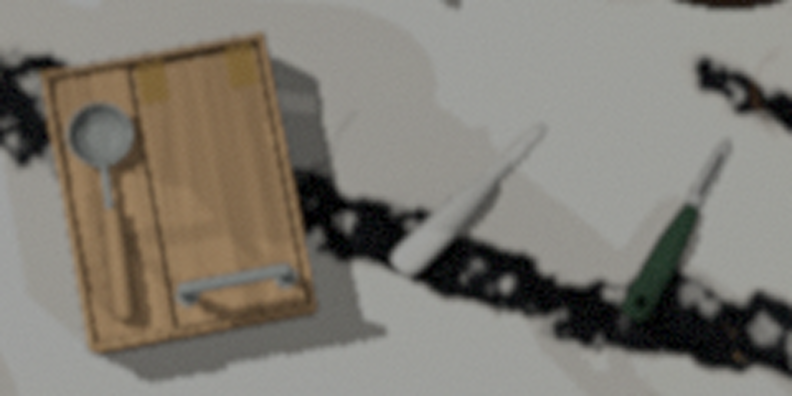

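The crop shows the small green peeler, with its handle end at crop (637,308) and blade tip at (727,143). The box corners are at (42,72), (264,36), (314,308) and (95,350), and the bar runs from (185,293) to (295,272). Now I'll turn these into positions.

```bash
python3 - <<'E'
from h import *
a=cv2.imread('pics/top0.png')
f=lambda u,v:((u+.5)/3.3+200-.5,(v+.5)/3.3+130-.5)
C=[ray('top',f(*p),z) for p,z in [((42,72),.058),((264,36),.058),((314,308),.052),((95,350),.052)]]
for p in C:print('corner',p.round(4))
L=lambda i,j:np.linalg.norm((C[i]-C[j])[:2])
print('sides far,right,front,left',L(0,1),L(1,2),L(2,3),L(3,0))
ang=lambda d:np.degrees(np.arctan2(d[1],d[0]))
print(ang(C[1]*0+C[0]-C[3]),ang(C[1]-C[2]),ang(C[0]-C[1])-90,ang(C[3]-C[2])-90,'ctr',np.mean(C,0))
b=[ray('top',f(*p),.1) for p in[(183,295),(297,270)]];print('bar@.1',b,np.linalg.norm(b[0]-b[1]),(b[0]+b[1])/2)
ai=a.astype(int);m=((ai[:,:,1]-ai[:,:,2]>10)&(ai[:,:,1]-ai[:,:,0]>3)).astype('uint8')
for n in('top','scene'):
  ai=cv2.imread(f'pics/{n}0.png').astype(int);m=((ai[:,:,1]-ai[:,:,2]>10)&(ai[:,:,1]-ai[:,:,0]>3)).astype('uint8')
  k,l,s,c=cv2.connectedComponentsWithStats(m)
  for i in range(1,k):
    if s[i,4]>40:
        r=cv2.minAreaRect(cv2.findNonZero((l==i).astype('uint8')))
        bp=cv2.boxPoints(r);mid=[(bp[j]+bp[(j+1)%4])/2 for j in range(4)]
        print(n,s[i],c[i].round(1),np.array(r[1]).round(1),[ray(n,p,.009)[:2].round(4) for p in mid])
h,t=ray('top',f(637-9,308+14),.009),ray('top',f(729,141),.006)
print('peeler',h,t,np.linalg.norm(h-t),ang(t-h))
print('scene proj peeler',proj('scene',h),proj('scene',t))
# fold scene crop
s=cv2.imread('pics/scene0.png')[140:280,180:380];cv2.imwrite('pics/c2.png',cv2.resize(s,None,fx=4,fy=4,interpolation=cv2.INTER_CUBIC))
E
```

```text
corner [0.7009 0.2264 0.058 ]
corner [0.7311 0.0544 0.058 ]
corner [0.5198 0.0141 0.052 ]
corner [0.486  0.1811 0.052 ]
sides far,right,front,left 0.17470424103700927 0.2150602992929835 0.1703455142375101 0.2195899780021012
11.918153192011886 10.782882432935677 9.941425724842503 11.429000603565555 ctr [0.60944212 0.11900901 0.055     ]
bar@.1 [array([0.52473841, 0.11198695, 0.1       ]), array([0.54396813, 0.02852942, 0.1       ])] 0.08564427222514061 [0.53435327 0.07025818 0.1       ]
top [389 193  22  34 248] [399.5 210.3] [ 8.6 37.6] [array([ 0.5677, -0.2561]), array([ 0.6049, -0.292 ]), array([ 0.5562, -0.2751]), array([ 0.5192, -0.2394])]
top [375 262  51  37 536] [398.6 279.5] [58.5 10.8] [array([ 0.4186, -0.1978]), array([ 0.3892, -0.268 ]), array([ 0.3371, -0.3216]), array([ 0.3661, -0.252 ])]
scene [401 242  18   9 110] [409.5 246.8] [17.   7.6] [array([ 0.3658, -0.2842]), array([ 0.3623, -0.3143]), array([ 0.3374, -0.3235]), array([ 0.341 , -0.2937])]
peeler [ 0.51436759 -0.23661951  0.009     ] [ 0.661597   -0.32163539  0.006     ] 0.17003881486826722 -30.003776644300814
scene proj peeler [359.75137433 216.32215049] [356.44133142 179.62677497]
```

View pics/c2.png

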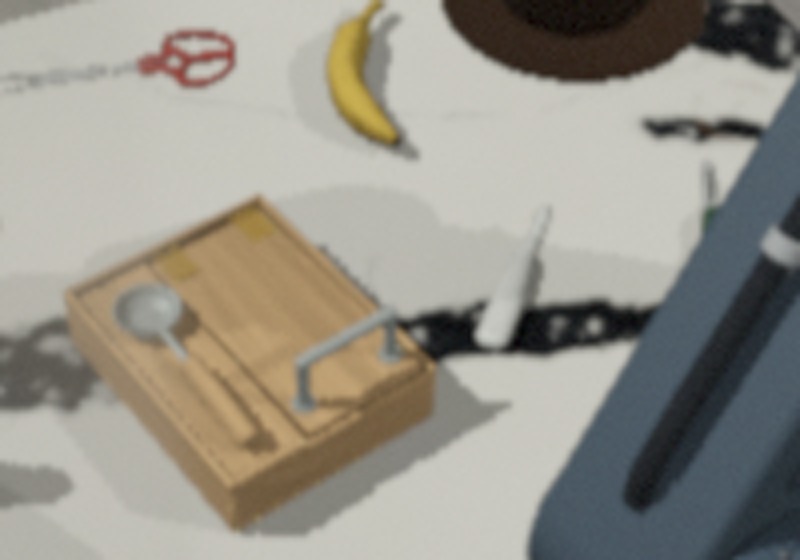

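The crop shows the closed box, with the bar ends at about crop (300,358) and (390,318), and the spoon on the left deck. The arm hides the peeler here. Rows can't tilt the tool, so I'll work upright: grip the handle near its rear end, so that the gripper stays in front of the raised flap's edge (box x ≈ -30 mm).

```bash
cat >> h.py <<'E'
def tri(pt,ps):
    A=[];b=[]
    for n,p in(('top',pt),('scene',ps)):
        q=ray(n,p,0);o=manip.camera_params(n)['pose'][:3,3];d=(q-o)/np.linalg.norm(q-o)
        M=np.eye(3)-np.outer(d,d);A.append(M);b.append(M@o)
    return np.linalg.lstsq(np.vstack(A),np.hstack(b),rcond=None)[0]
def go(target,yaw_y=None):
    "shift (cm, tool axes) and spin (deg) to a world TCP target and world direction (deg, mod 180) of tool y"
    s=manip.sense();r=R.from_quat(s['tool_rot']).as_matrix()
    sp=0
    if yaw_y is not None:
        cur=np.degrees(np.arctan2(r[1,1],r[0,1]));sp=-((yaw_y-cur+90)%180-90)
    return ((r.T@(np.array(target)-s['tcp_pos']))*100).round(2),round(sp,1)
E
python3 - <<'E'
from h import *
f=lambda u,v:((u+.5)/3.3+200-.5,(v+.5)/3.3+130-.5)
g=lambda u,v:((u+.5)/4+180-.5,(v+.5)/4+140-.5)
L=tri(f(184,290),g(302,358));Rr=tri(f(296,270),g(388,319))
print('bar',L,Rr,np.linalg.norm(L-Rr),(L+Rr)/2)
for nm,pt,ps in[('FL',(42,72),(68,292)),('FR',(264,36),(260,196)),('NR',(314,308),(435,368)),('NL',(95,350),(232,484))]:print(nm,tri(f(*pt),g(*ps)))
c=np.array([.6095,.119]);a=np.radians(11);X=np.array([np.cos(a),np.sin(a)]);Y=np.array([-X[1],X[0]])
bar=c-.08*X-.031*Y;print('bar expected',bar)
m=((L+Rr)/2)[:2]-c;print('bar in box',m@X,m@Y)
print(go([*bar,.16],11))
E
```

```text
bar [0.52798727 0.11139169 0.10831095] [0.54702421 0.03270566 0.09044318] 0.08290448552327699 [0.53750574 0.07204868 0.09937707]
FL [0.7005516  0.2256185  0.05721091]
FR [0.73188587 0.05548095 0.05731855]
NR [0.51902739 0.01379602 0.05776348]
NL [0.48649507 0.18180319 0.05690716]
bar expected [0.5368849  0.07330484]
bar in box -0.07963025811181683 -0.03235154211779229
(array([ 52.26, -48.17,   7.16]), np.float64(-78.0))
```

```bash
python3 -m crank '[[[2,-2,0],-2],[[5,-5,0],-6],[[9,-8,0],-12],[[12,-11,1],-18],[[16,-14,1],-24],[[19,-18,1],-30],[[23,-21,1],-36],[[27,-25,1],-42],[[30,-28,1],-48],[[33,-30,1],-52]]' 5
python3 - <<'E'
from h import *
print(go([.537,.0725,.17],11))
E
```

```text
t: 1.1
tcp_pos: [0.4301, -0.1665, 0.221]
tool_rot: [0.792, 0.611, -0.0, -0.001]
force: [0.7, -0.1, 0.2]
finger_gap: 0.583
(array([25.82,  4.28,  5.12]), np.float64(-25.7))
```

```bash
python3 -m crank '[[[4,1,0],-3],[[8,2,1],-8],[[12,2,2],-13],[[16,3,3],-18],[[20,3.5,4],-22],[[23,4,5],-25],[[25,4.2,5],-25.7],[[25.8,4.3,5],-25.7],[[25.8,4.3,5],-25.7]]' 5
python3 - <<'E'
from h import *
snap('top','t1');s=snap('scene','s1')
cv2.imwrite('pics/s1c.png',cv2.resize(s[100:310,180:480],None,fx=2.6,fy=2.6,interpolation=cv2.INTER_CUBIC))
print(go([.537,.0725,.079],11))
E
```

```text
t: 2.0
tcp_pos: [0.5391, 0.0688, 0.1711]
tool_rot: [0.637, 0.771, -0.0, -0.0]
force: [-0.6, -0.6, 0.7]
finger_gap: 0.584
(array([ 0.54, -0.07,  9.23]), np.float64(-0.3))
```

View pics/s1c.png

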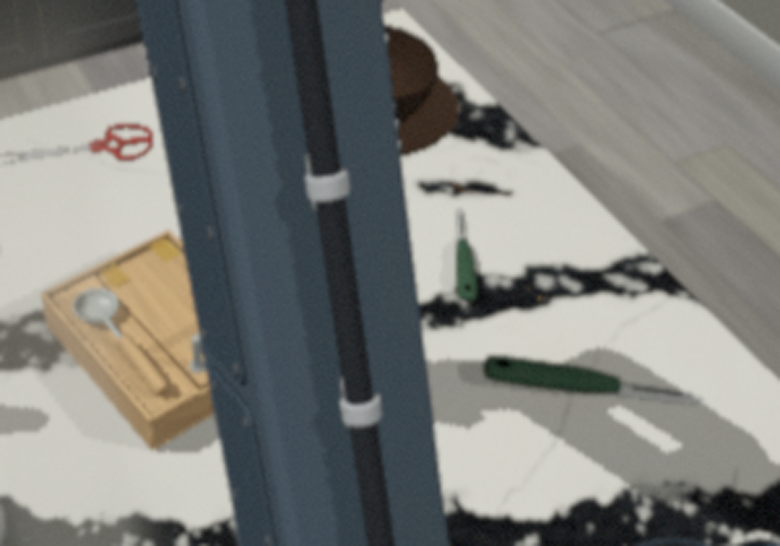

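Scene crop: small green peeler from the tip at (461,210) to the handle end at (468,303). The large one is at (590,378). Lowering onto the bar and gripping.

```bash
python3 - <<'E'
from h import *
f=lambda u,v:((u+.5)/3.3+200-.5,(v+.5)/3.3+130-.5)
g=lambda u,v:((u+.5)/2.6+180-.5,(v+.5)/2.6+100-.5)
t=tri(f(729,141),g(461,209));h=tri(f(631,318),g(469,303));print(t,h,np.linalg.norm(t-h),(t+h)/2,np.degrees(np.arctan2(*(t-h)[1::-1])))
s=cv2.imread('pics/s1.png').astype(int);m=((s[:,:,1]-s[:,:,2]>8)&(s[:,:,1]-s[:,:,0]>3)).astype('uint8')
k,l,st,c=cv2.connectedComponentsWithStats(m)
for i in range(1,k):
    if st[i,4]>40:
        r=cv2.minAreaRect(cv2.findNonZero((l==i).astype('uint8')));bp=cv2.boxPoints(r)
        print(st[i],[ray('scene',(bp[j]+bp[(j+1)%4])/2,.009)[:2].round(4) for j in range(4)])
E
python3 -m crank '[[[0.2,0,2],0],[[0.5,0,4.5],0],[[0.5,0,7],0],[[0.5,0,8.5],0],[[0.5,0,9.2],0],[[0.5,0,9.2],0]]' 5
python3 -m crank '[[[0,0,0],0],[[0,0,0],0],[[0,0,0],0],[[0,0,0],0],[[0,0,0],0],[[0,0,0],0]]' 0 35
```

```text
[ 0.66170512 -0.32339509  0.00309229] [ 0.51773698 -0.24060586  0.0041335 ] 0.16607819013125275 [ 0.58972105 -0.28200048  0.0036129 ] -29.901162097732318
[355 192   9  24 151] [array([ 0.6057, -0.2943]), array([ 0.5563, -0.2769]), array([ 0.52  , -0.2376]), array([ 0.5672, -0.2536])]
[367 238  52  13 403] [array([ 0.4232, -0.2008]), array([ 0.3923, -0.2736]), array([ 0.3365, -0.3227]), array([ 0.3672, -0.2507])]
t: 2.7
tcp_pos: [0.5375, 0.072, 0.0788]
tool_rot: [0.639, 0.77, -0.001, -0.001]
force: [0.0, 0.2, -0.3]
finger_gap: 0.588
t: 3.3
tcp_pos: [0.5394, 0.0729, 0.0798]
tool_rot: [0.638, 0.77, 0.001, 0.001]
force: [3.5, 0.2, -0.7]
finger_gap: 0.102
```

```bash
python3 -m crank '[[[0,0.2,-0.8],0],[[0,0.5,-1.6],0],[[0,0.8,-2.4],0],[[0,1.1,-3.1],0],[[0,1.5,-3.9],0],[[0,1.85,-4.6],0],[[0,2.25,-5.4],0],[[0,2.7,-6.05],0],[[0,2.7,-6.05],0]]' 0 35
python3 -m crank '[[[0,0.5,-0.7],0],[[0,1,-1.3],0],[[0,1.5,-2],0],[[0,2.1,-2.6],0],[[0,2.7,-3.2],0],[[0,3.3,-3.7],0],[[0,4,-4.2],0],[[0,4.6,-4.7],0],[[0,4.6,-4.7],0]]' 0 35
```

```text
t: 4.2
tcp_pos: [0.5669, 0.0784, 0.1402]
tool_rot: [0.638, 0.77, 0.002, 0.001]
force: [6.4, 1.0, -5.2]
finger_gap: 0.101
t: 5.1
tcp_pos: [0.6108, 0.0871, 0.1869]
tool_rot: [0.638, 0.77, 0.001, 0.0]
force: [4.8, 2.6, -8.3]
finger_gap: 0.099
```

```bash
python3 -m crank '[[[0,0.7,-0.5],0],[[0,1.4,-0.9],0],[[0,2.1,-1.35],0],[[0,2.8,-1.7],0],[[0,3.2,-1.85],0],[[0,3.4,-1.95],0],[[0,3.4,-1.95],0],[[0,3.4,-1.95],0]]' 0 35
python3 - <<'E'
from h import *
snap('top','t2');s=snap('scene','s2')
E
```

```text
t: 5.9
tcp_pos: [0.6379, 0.0925, 0.2044]
tool_rot: [0.638, 0.77, -0.005, -0.005]
force: [-6.5, -0.8, -10.1]
finger_gap: 0.102
```

```bash
python3 -m crank '[[[0,0,0],0],[[0,0,0],0],[[0,-0.2,0],0],[[0,-0.2,-2],0],[[0,-0.2,-4.5],0],[[0,-0.2,-7.5],0],[[0,-0.2,-9.5],0],[[0,-0.2,-9.5],0]]' 5 35
python3 - <<'E'
from h import *
print(go([.5378,-.2506,.12],59.5),go([.5378,-.2506,.12])[0])
s=snap('scene','s3');t=snap('top','t3')
cv2.imwrite('pics/v3.png',np.hstack([cv2.resize(s[100:300,130:330],(400,400)),cv2.resize(t[100:300,170:370],(400,400))]))
E
```

```text
t: 6.8
tcp_pos: [0.6441, 0.0924, 0.3067]
tool_rot: [0.638, 0.77, 0.003, 0.004]
force: [-0.0, -1.2, -0.6]
finger_gap: 0.586
(array([-31.67, -17.02,  18.57]), np.float64(-48.8)) [-31.67 -17.02  18.57]
```

View pics/v3.png

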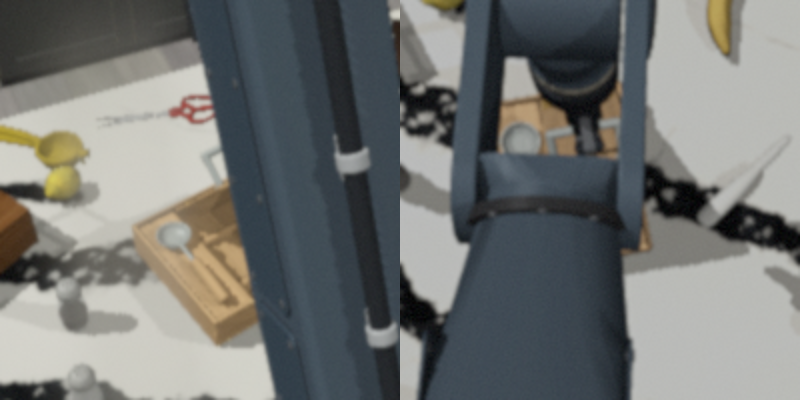

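The flap stands up and the bar shows at the top left of each half. Before placing, I'll check the wrist's size and height above the TCP by projecting marks along the tool axis.

```bash
python3 - <<'E'
from h import *
t=cv2.imread('pics/t3.png');p=manip.sense()['tcp_pos'];k=3
o=cv2.resize(t[0:200,150:400],None,fx=k,fy=k,interpolation=cv2.INTER_CUBIC)
for i,d in enumerate([0,.1,.15,.2,.25,.3]):
    u=((proj('top',p+[0,0,d])-[150,0])*k).astype(int)
    cv2.circle(o,tuple(int(x) for x in u),4,(0,0,255),-1);cv2.putText(o,str(d),(int(u[0])+8,int(u[1])),0,.5,(0,0,255),1)
    # forward 60mm radial marks
    r=p*[1,1,0]/np.linalg.norm(p[:2]);u=((proj('top',p+[0,0,d]+.06*r)-[150,0])*k).astype(int);cv2.circle(o,tuple(int(x) for x in u),3,(0,255,0),-1)
cv2.imwrite('pics/w.png',o)
E
```

```text
(no output)
```

View pics/w.png

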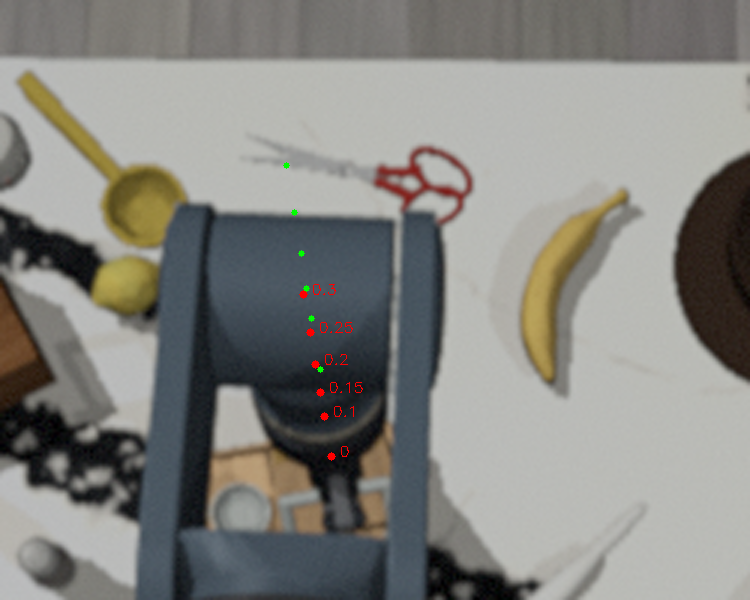

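Wrist drum is about 0.3 m above the TCP with a radius of about 45 mm, so at placement it clears the flap edge. Moving to the peeler.

```bash
python3 -m crank '[[[-2,-0.5,0],-3],[[-5,-2,0],-8],[[-9,-4,0],-14],[[-13,-7,1],-20],[[-17,-9,3],-26],[[-21,-11,6],-32],[[-25,-13,9],-38],[[-28.5,-15,12],-44],[[-31,-16.5,14],-48],[[-31.7,-17,15],-48.8]]' 5
python3 -m crank '[[[0,0,0],0],[[0,0,0],0]]' 5
python3 - <<'E'
from h import *
t=snap('top','t4');s=snap('scene','s4')
for n,a in(('top',t),('scene',s)):
  a=a.astype(int);m=((a[:,:,1]-a[:,:,2]>8)&(a[:,:,1]-a[:,:,0]>3)).astype('uint8');k,l,st,c=cv2.connectedComponentsWithStats(m)
  print(n,[(st[i].tolist(),c[i].round()) for i in range(1,k) if st[i,4]>30])
print(go([.5378,-.2506,.003],59.5))
E
```

```text
t: 7.9
tcp_pos: [0.5299, -0.2527, 0.1472]
tool_rot: [0.264, 0.964, 0.001, -0.003]
force: [-0.5, 0.6, -0.1]
finger_gap: 0.587
t: 8.1
tcp_pos: [0.5333, -0.2496, 0.1511]
tool_rot: [0.263, 0.965, 0.0, -0.0]
force: [0.1, 0.3, 0.3]
finger_gap: 0.588
top [([388, 209, 15, 19, 146], array([395., 219.]))]
scene [([366, 237, 53, 14, 450], array([391., 244.]))]
(array([-0.34,  0.07, 14.93]), np.float64(0.1))
```

```bash
python3 -m crank '[[[0,0,2],0],[[0,0,5],0],[[0,0,8],0],[[0,0,11],0],[[0,0,13],0],[[0,0,14.2],0],[[0,0,14.7],0],[[0,0,14.7],0]]' 5
python3 -m crank '[[[0,0,0],0],[[0,0,0],0],[[0,0,0],0],[[0,0,0],0],[[0,0,0],0],[[0,0,0],0]]' 0 70
```

```text
t: 9.0
tcp_pos: [0.5338, -0.2502, 0.0047]
tool_rot: [0.262, 0.965, -0.0, 0.0]
force: [-0.3, 0.4, 0.8]
finger_gap: 0.582
t: 9.6
tcp_pos: [0.5342, -0.251, 0.006]
tool_rot: [0.263, 0.965, -0.0, 0.001]
force: [-0.3, 2.0, 6.1]
finger_gap: 0.265
```

```bash
python3 -m crank '[[[0,0,-1],0],[[0,0,-3],0],[[0,0,-6],0],[[0,0,-9],0],[[0,0,-11],0],[[0,0,-12],0],[[0,0,-12],0]]' 0 70
python3 - <<'E'
from h import *
c=np.array([.6095,.119]);a=np.radians(11);X=np.array([np.cos(a),np.sin(a)]);Y=np.array([-X[1],X[0]])
print(go([*(c-.165*X-.031*Y),.125],101))
t=snap('top','t5');s=snap('scene','s5')
cv2.imwrite('pics/v5.png',np.hstack([cv2.resize(s[120:270,230:430],(533,400)),cv2.resize(t[150:300,350:450],(267,400))]))
E
```

```text
t: 10.3
tcp_pos: [0.5339, -0.2511, 0.126]
tool_rot: [0.263, 0.965, -0.001, 0.002]
force: [0.7, 0.5, -1.1]
finger_gap: 0.268
(array([2.256e+01, 2.248e+01, 2.000e-02]), np.float64(-41.5))
```

View pics/v5.png

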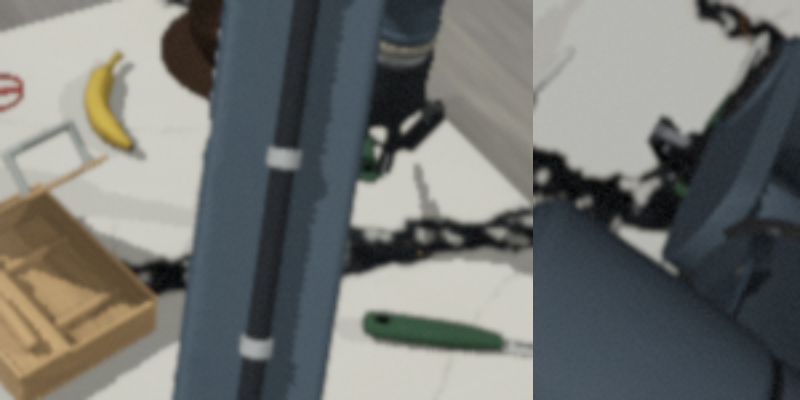

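The picture shows the peeler held in the air (green end at (372,155), shadow below) and the flap up with open ribs. Moving to the entry pose in front of the box.

```bash
python3 -m crank '[[[1,1,0],-2],[[3,3,0],-6],[[6,6,0],-11],[[9,9,0],-16],[[12,12,0],-22],[[15,15,0],-28],[[18,18,0],-34],[[20.5,20.5,0],-38],[[22.2,22.2,0],-41],[[22.6,22.5,0],-41.5]]' 0 70
python3 -m crank '[[[0,0,0],0],[[0,0,0],0],[[0,0,0],0]]' 0 70
python3 - <<'E'
from h import *
c=np.array([.6095,.119]);a=np.radians(11);X=np.array([np.cos(a),np.sin(a)]);Y=np.array([-X[1],X[0]])
print(go([*(c-.0835*X-.031*Y),.030],101))
t=snap('top','t6');s=snap('scene','s6')
cv2.imwrite('pics/v6.png',np.hstack([cv2.resize(s[120:320,150:350],(400,400)),cv2.resize(t[100:300,170:370],(400,400))]))
E
```

```text
t: 11.4
tcp_pos: [0.4493, 0.061, 0.1234]
tool_rot: [-0.099, 0.995, 0.001, -0.002]
force: [-0.1, 0.7, -1.9]
finger_gap: 0.269
t: 11.7
tcp_pos: [0.4531, 0.057, 0.1242]
tool_rot: [-0.095, 0.995, -0.0, 0.0]
force: [-1.1, 0.3, -0.2]
finger_gap: 0.267
(array([-8.18,  0.01,  9.42]), np.float64(-0.1))
```

View pics/v6.png

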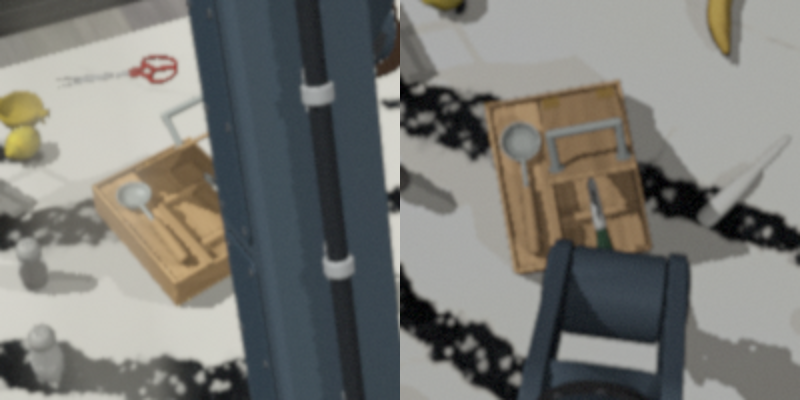

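```bash
python3 -m crank '[[[-1,0,1],0],[[-2,0,2.5],0],[[-3.5,0,4],0],[[-5,0,5],0],[[-6.5,0,5.5],0],[[-7.6,0,5.5],0],[[-8.2,0,5.5],0],[[-8.2,0,5.5],0],[[-8.2,0,5.5],0]]' 0 70
python3 -m crank '[[[0,0,0.5],0],[[0,0,1.2],0],[[0,0,2],0],[[0,0,2.7],0],[[0,0,3.3],0],[[0,0,3.6],0],[[0,0,3.8],0],[[0,0,3.9],0],[[0,0,3.9],0],[[0,0,3.9],0]]' 0 70
python3 - <<'E'
from h import *
c=np.array([.6095,.119]);a=np.radians(11);X=np.array([np.cos(a),np.sin(a)]);Y=np.array([-X[1],X[0]])
print(go([*(c-.0835*X-.031*Y),.028],101),manip.sense()['tcp_pos'])
E
```

```text
t: 12.7
tcp_pos: [0.5326, 0.0736, 0.0694]
tool_rot: [-0.096, 0.995, 0.0, -0.0]
force: [-0.7, 1.2, -0.3]
finger_gap: 0.272
t: 13.7
tcp_pos: [0.5343, 0.0733, 0.0304]
tool_rot: [-0.096, 0.995, -0.0, 0.001]
force: [3.6, -2.5, 2.2]
finger_gap: 0.274
(array([ 0.09, -0.05,  0.24]), np.float64(-0.0)) [0.53427566 0.07332918 0.03043814]
```

```bash
python3 -m crank '[[[0,0,0.1],0],[[0,0,0.2],0],[[0,0,0.2],0],[[0,0,0.2],0]]' 0 70
python3 -m crank '[[[0,0,0.1],0],[[0,0,0.2],0],[[0,0,0.2],0],[[0,0,0.2],0]]' 0 70
```

```text
t: 14.1
tcp_pos: [0.5336, 0.0735, 0.0285]
tool_rot: [-0.096, 0.995, -0.0, 0.001]
force: [3.2, -2.3, 4.1]
finger_gap: 0.271
t: 14.5
tcp_pos: [0.5335, 0.0736, 0.0269]
tool_rot: [-0.096, 0.995, -0.0, 0.001]
force: [2.8, -1.6, 8.3]
finger_gap: 0.268
```

Contact felt at TCP z ≈ 0.028, as expected for peeler on ribs. Releasing and retreating.

```bash
python3 -m crank '[[[0,0,-0.15],0],[[0,0,-0.15],0],[[0,0,-0.15],0],[[0,0,-0.15],0],[[0,0,-0.15],0]]' 4.5 70
python3 -m crank '[[[0,0,-0.5],0],[[0,0,-1.5],0],[[0,0,-3.5],0],[[1,0,-6],0],[[3,0,-9],0],[[6,0,-12],0],[[8,0,-13],0],[[8,0,-13],0]]' 4.5 70
python3 - <<'E'
from h import *
t=snap('top','t7');s=snap('scene','s7')
cv2.imwrite('pics/v7.png',np.hstack([cv2.resize(s[120:320,150:350],(400,400)),cv2.resize(t[120:270,200:350],(400,400),interpolation=cv2.INTER_CUBIC)]))
print(manip.sense()['tcp_pos'])
E
```

```text
t: 15.0
tcp_pos: [0.5323, 0.0738, 0.0274]
tool_rot: [-0.096, 0.995, 0.0, -0.001]
force: [-0.4, 0.4, -1.3]
finger_gap: 0.525
t: 15.8
tcp_pos: [0.4522, 0.0584, 0.16]
tool_rot: [-0.096, 0.995, -0.0, 0.0]
force: [0.8, 0.5, -0.2]
finger_gap: 0.527
[0.45533192 0.05828312 0.15870861]
```

View pics/v7.png

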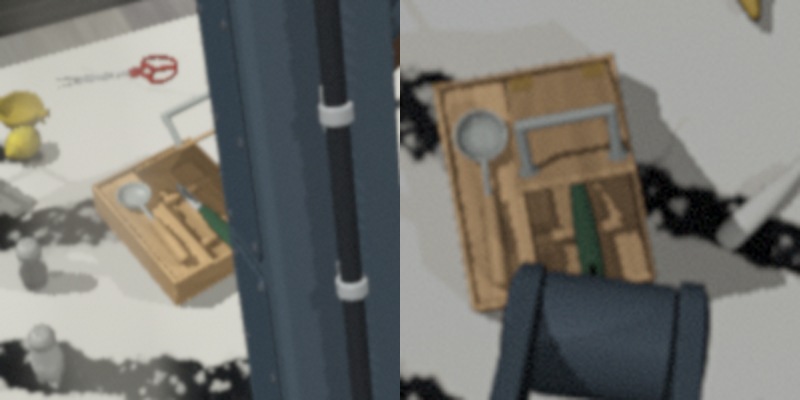

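The peeler lies lengthways on the ribs: hole end at (593,268) in the right half, tip at (183,185) in the left half. Checking the pose numerically, then going to the bar.

```bash
python3 - <<'E'
from h import *
c=np.array([.6095,.119]);a=np.radians(11);X=np.array([np.cos(a),np.sin(a)]);Y=np.array([-X[1],X[0]])
t=c-.031*Y
tip=ray('scene',(150+183/2,120+185/2),.03)[:2]-t;print('tip in tier',tip@X,tip@Y)
h=ray('top',(200+593/2.667,120+268/2.667),.039)[:2]-t;print('hole',h@X,h@Y,'yaw rel',np.degrees(np.arctan2((tip-h)@Y,(tip-h)@X)))
print(go([.6385,.0925,.31],10.7))
E
python3 -m crank '[[[0,0,-2],4],[[0,0,-5],12],[[0,0,-8],20],[[0,0,-11],28],[[0,0,-14],36],[[0,0,-15],44],[[0,0,-15],52],[[0,0,-15],60],[[0,0,-15],68],[[0,0,-15],76]]' 5 35
python3 -m crank '[[[0,0,0],7],[[0,0,0],14],[[0,0,0],14],[[0,0,0],14]]' 5 35
python3 - <<'E'
from h import *
print(go([.6379,.0925,.31],10.7),manip.sense()['tcp_pos'],manip.sense()['q'].round(2))
E
```

```text
tip in tier 0.05249063222744161 -0.002490006217935628
hole -0.15993950490895245 -0.37697008034841845 yaw rel 60.43519426809048
(array([-18.67,  -0.15, -15.08]), np.float64(-89.7))
t: 16.9
tcp_pos: [0.4558, 0.0584, 0.3074]
tool_rot: [0.539, 0.842, 0.0, -0.0]
force: [-0.3, 0.4, -0.3]
finger_gap: 0.585
t: 17.3
tcp_pos: [0.4553, 0.0584, 0.3074]
tool_rot: [0.635, 0.773, -0.0, -0.0]
force: [-0.2, -0.2, -0.0]
finger_gap: 0.581
(array([-0.19, 18.58, -0.26]), np.float64(0.5)) [0.45527949 0.05840091 0.30743416] [-0.12  0.21  1.73  0.    1.21 -0.31]
```

```bash
python3 - <<'E'
from h import *
c=np.array([.6095,.119]);a=np.radians(11);X=np.array([np.cos(a),np.sin(a)]);Y=np.array([-X[1],X[0]]);t=c-.031*Y
im=cv2.imread('pics/t7.png')
snap('top','t8');sc=snap('scene','s8')
for n,f in(('top','t7'),('top','t8'),('scene','s7'),('scene','s8')):
  A=cv2.imread(f'pics/{f}.png').astype(int);m=((A[:,:,1]-A[:,:,2]>8)&(A[:,:,1]-A[:,:,0]>3)).astype('uint8');k,l,st,cc=cv2.connectedComponentsWithStats(m)
  for i in range(1,k):
    if st[i,4]>25:
      bp=cv2.boxPoints(cv2.minAreaRect(cv2.findNonZero((l==i).astype('uint8'))))
      print(f,st[i],[(lambda d:(round(d@X,4),round(d@Y,4)))(ray(n,(bp[j]+bp[(j+1)%4])/2,.033)[:2]-t) for j in range(4)])
h=ray('top',(200+193/2.667,120+268/2.667),.039)[:2]-t;print('hole',h@X,h@Y)
top=cv2.imread('pics/t8.png')
cv2.imwrite('pics/v8.png',np.hstack([cv2.resize(sc[140:260,190:310],(400,400),interpolation=cv2.INTER_CUBIC),cv2.resize(top[130:250,205:325],(400,400),interpolation=cv2.INTER_CUBIC)]))
E
```

```text
t7 [265 190  11  34 222] [(np.float64(-0.0085), np.float64(0.002)), (np.float64(-0.0529), np.float64(-0.0086)), (np.float64(-0.0972), np.float64(0.0006)), (np.float64(-0.0532), np.float64(0.0111))]
t7 [374 261  52  38 573] [(np.float64(-0.246), np.float64(-0.238)), (np.float64(-0.2873), np.float64(-0.3009)), (np.float64(-0.3484), np.float64(-0.3427)), (np.float64(-0.3076), np.float64(-0.2802))]
t8 [264 189   9  19 111] [(np.float64(-0.007), np.float64(0.0015)), (np.float64(-0.031), np.float64(-0.0078)), (np.float64(-0.0551), np.float64(0.0007)), (np.float64(-0.0312), np.float64(0.01))]
t8 [375 261  51  39 576] [(np.float64(-0.2456), np.float64(-0.2384)), (np.float64(-0.2882), np.float64(-0.3009)), (np.float64(-0.3504), np.float64(-0.3417)), (np.float64(-0.3082), np.float64(-0.2797))]
s7 [249 223  17  20 116] [(np.float64(0.001), np.float64(-0.0013)), (np.float64(-0.0399), np.float64(-0.009)), (np.float64(-0.0834), np.float64(0.0035)), (np.float64(-0.044), np.float64(0.0112))]
s7 [366 237  53  14 456] [(np.float64(-0.2533), np.float64(-0.229)), (np.float64(-0.2961), np.float64(-0.2951)), (np.float64(-0.3602), np.float64(-0.3315)), (np.float64(-0.3178), np.float64(-0.2662))]
s8 [249 223  22  20 152] [(np.float64(-0.0002), np.float64(0.0035)), (np.float64(-0.0424), np.float64(-0.0082)), (np.float64(-0.0892), np.float64(0.0009)), (np.float64(-0.0485), np.float64(0.0124))]
s8 [383 239  36  12 302] [(np.float64(-0.2883), np.float64(-0.2621)), (np.float64(-0.3133), np.float64(-0.3118)), (np.float64(-0.3597), np.float64(-0.3321)), (np.float64(-0.3348), np.float64(-0.2828))]
hole -0.09049870534686476 -0.00024816070277062754
```

View pics/v8.png

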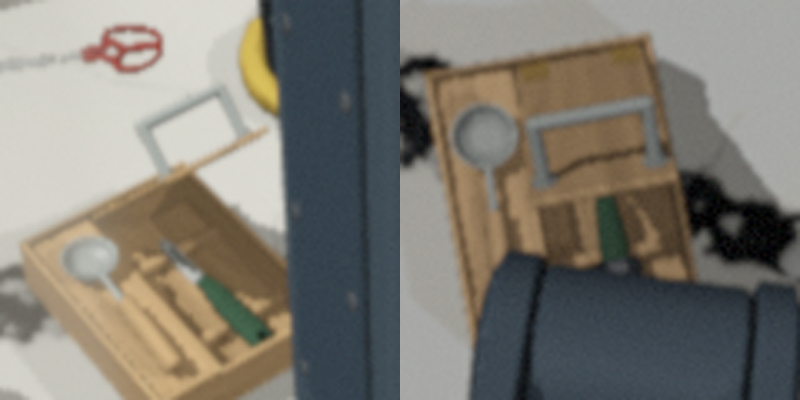

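Handle end sits about 1–2 mm inside the front wall, so the peeler centre is at x ≈ -18 mm, y ≈ 0 and lengthways, all in tolerance. The flap is up and the spoon is in place. Now to the bar.

```bash
python3 -m crank '[[[0,2,0],-0.5],[[0,5,0],-0.5],[[0,9,0],-0.5],[[-0.1,13,0],-0.5],[[-0.2,16,0],-0.5],[[-0.2,18,0],-0.5],[[-0.2,18.6,0],-0.5],[[-0.2,18.6,0],-0.5],[[-0.2,18.6,0],-0.5]]' 5 35
python3 -m crank '[[[0,0,2],0],[[0,0,4.5],0],[[0,0,7],0],[[0,0,9],0],[[0,0,10.2],0],[[0,0,10.3],0],[[0,0,10.3],0]]' 5 35
python3 -m crank '[[[0,0,0],0],[[0,0,0],0],[[0,0,0],0],[[0,0,0],0],[[0,0,0],0],[[0,0,0],0]]' 0 35
```

```text
t: 18.3
tcp_pos: [0.6364, 0.0919, 0.3076]
tool_rot: [0.632, 0.775, -0.001, -0.001]
force: [-1.1, -0.6, -0.2]
finger_gap: 0.583
t: 19.0
tcp_pos: [0.6375, 0.0919, 0.2055]
tool_rot: [0.633, 0.775, 0.0, 0.0]
force: [0.1, 0.2, 0.5]
finger_gap: 0.592
t: 19.6
tcp_pos: [0.6378, 0.0919, 0.2057]
tool_rot: [0.633, 0.775, 0.0, 0.0]
force: [-0.3, 0.1, 4.6]
finger_gap: 0.102
```

```bash
python3 -m crank '[[[0,-0.7,0.35],0],[[0,-1.46,0.8],0],[[0,-2.15,1.2],0],[[0,-2.86,1.7],0],[[0,-3.5,2.2],0],[[0,-4.17,2.73],0],[[0,-4.8,3.3],0],[[0,-5.38,3.87],0],[[0,-5.95,4.5],0],[[0,-6.49,5.11],0]]' 0 35
python3 -m crank '[[[0,-0.5,0.65],0],[[0,-1,1.33],0],[[0,-1.45,2],0],[[0,-1.87,2.75],0],[[0,-2.26,3.5],0],[[0,-2.62,4.24],0],[[0,-2.95,5],0],[[0,-3.24,5.8],0],[[0,-3.5,6.6],0],[[0,-3.6,7],0]]' 0 35
python3 -m crank '[[[0,-0.1,0.2],0],[[0,-0.12,0.4],0],[[0,-0.12,0.5],0],[[0,-0.12,0.6],0],[[0,-0.12,0.6],0]]' 0 35
```

```text
t: 20.6
tcp_pos: [0.5734, 0.0791, 0.1531]
tool_rot: [0.633, 0.774, 0.0, -0.0]
force: [0.5, 1.3, 1.0]
finger_gap: 0.104
t: 21.6
tcp_pos: [0.5385, 0.072, 0.0828]
tool_rot: [0.633, 0.774, 0.0, -0.0]
force: [2.2, 4.5, 1.2]
finger_gap: 0.098
t: 22.1
tcp_pos: [0.5385, 0.0718, 0.0816]
tool_rot: [0.633, 0.775, 0.001, 0.001]
force: [-3.9, 4.9, 30.4]
finger_gap: 0.102
```

```bash
python3 -m crank '[[[0,0,-0.1],0],[[0,0,-0.1],0],[[0,0,-0.1],0],[[0,0,-0.1],0],[[0,0,-0.1],0]]' 5 35
python3 -m crank '[[[0,0,-2],0],[[0,0,-5],0],[[0,0,-9],0],[[-4,-2,-12],0],[[-8,-4,-13],0],[[-12,-6,-13],0],[[-16,-8,-13],0],[[-20,-10,-13],0],[[-24,-12,-13],0],[[-28,-14,-13],0]]' 5 35
python3 -m crank '[[[-3,0,0],0],[[-6,0,0],0],[[-6,0,0],0]]' 5 35
python3 - <<'E'
from h import *
t=snap('top','t9');s=snap('scene','s9')
cv2.imwrite('pics/v9.png',np.hstack([cv2.resize(s[140:280,170:310],(400,400),interpolation=cv2.INTER_CUBIC),cv2.resize(t[130:250,205:325],(400,400),interpolation=cv2.INTER_CUBIC)]))
a=cv2.imread('pics/top0.png')
print('spoon/box diff vs start',cv2.absdiff(a,t)[150:240,215:295].mean(),cv2.absdiff(a,t)[150:240,215:295].max())
E
```

```text
t: 22.6
tcp_pos: [0.5368, 0.0713, 0.078]
tool_rot: [0.633, 0.774, -0.001, -0.001]
force: [0.9, -0.4, -0.2]
finger_gap: 0.586
t: 23.6
tcp_pos: [0.4552, -0.2323, 0.2084]
tool_rot: [0.633, 0.774, -0.0, -0.0]
force: [-0.1, -0.9, 0.4]
finger_gap: 0.587
t: 23.9
tcp_pos: [0.469, -0.2942, 0.2085]
tool_rot: [0.634, 0.773, -0.001, 0.002]
force: [0.3, 0.9, -0.2]
finger_gap: 0.585
spoon/box diff vs start 10.883657407407407 36
```

View pics/v9.png

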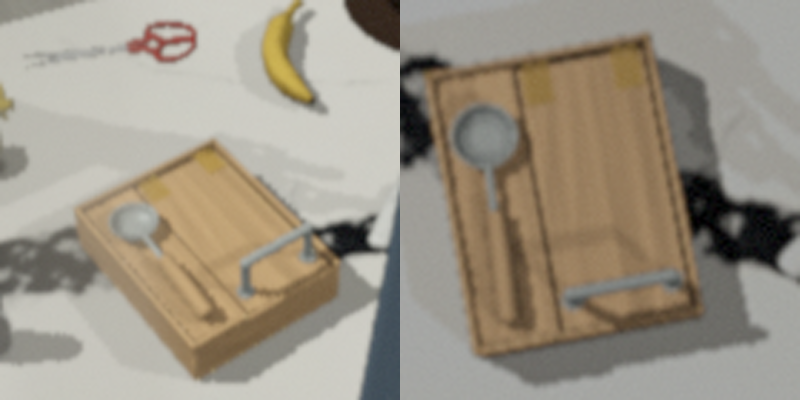

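The flap appears down and level, the bar is at (245–310, 270–230) in the left half, and the spoon is in place. A press on the bar with shut fingers will confirm it's home (the bar's top should meet the tips at z ≈ 0.101).

```bash
python3 -m crank '[[[5,0,0],0],[[9,0,0],0],[[13,1,0],0],[[17,2,0],0],[[21,3,0],0],[[25,5,0],0],[[29,7,0],0],[[32,9,0],0],[[33,11,0],0],[[34,13,0],0]]' 0 35
python3 - <<'E'
from h import *
print(go([.5375,.072,.106]))
E
```

```text
t: 25.0
tcp_pos: [0.5263, 0.0725, 0.2085]
tool_rot: [0.631, 0.776, -0.001, -0.001]
force: [0.8, -0.1, -0.7]
finger_gap: 0.002
(array([-0.28,  1.11, 10.25]), 0)
```

```bash
python3 -m crank '[[[0,0,0],0],[[0,0,2],0],[[0,0,4],0],[[0,0,4],0]]' 0 35
python3 - <<'E'
from h import *
print(manip.sense()['tcp_pos'],go([.5375,.072,.106]))
E
```

```text
t: 25.4
tcp_pos: [0.5237, 0.0699, 0.1664]
tool_rot: [0.632, 0.775, -0.002, -0.003]
force: [-0.7, -0.2, 0.3]
finger_gap: 0.002
[0.52374929 0.06990144 0.16640312] (array([-0.08,  1.44,  6.03]), 0)
```

```bash
python3 -m crank '[[[0,0.8,1],0],[[0,1.4,3],0],[[0,1.4,5],0],[[0,1.4,6],0],[[0,1.4,6],0]]' 0 35
python3 -m crank '[[[0,0,0.2],0],[[0,0,0.4],0],[[0,0,0.5],0],[[0,0,0.6],0],[[0,0,0.6],0]]' 0 35
```

```text
t: 25.9
tcp_pos: [0.5406, 0.0724, 0.1077]
tool_rot: [0.633, 0.774, -0.001, -0.001]
force: [0.0, 0.3, -0.4]
finger_gap: 0.002
t: 26.4
tcp_pos: [0.5415, 0.0724, 0.1029]
tool_rot: [0.633, 0.775, 0.0, 0.0]
force: [0.0, 0.5, 0.5]
finger_gap: 0.002
```

```bash
python3 -m crank '[[[0,0,0.1],0],[[0,0,0.2],0],[[0,0,0.3],0],[[0,0,0.3],0]]' 0 35
python3 -m crank '[[[0,0,0.1],0],[[0,0,0.2],0],[[0,0,0.3],0],[[0,0,0.3],0]]' 0 35
```

```text
t: 26.8
tcp_pos: [0.5416, 0.0724, 0.1008]
tool_rot: [0.632, 0.775, 0.0, 0.0]
force: [-0.9, 0.2, 7.5]
finger_gap: -0.004
t: 27.2
tcp_pos: [0.5416, 0.0723, 0.1003]
tool_rot: [0.632, 0.775, 0.0, 0.001]
force: [-5.8, -0.2, 24.0]
finger_gap: 0.003
```

Hard contact at z = 0.1005, rising to 24 N, so the flap is home. Retreating and handing in.

```bash
python3 -m crank '[[[0,0,-1],0],[[0,0,-4],0],[[0,0,-8],0],[[-4,0,-11],0],[[-8,0,-12],0],[[-12,0,-12],0],[[-16,0,-12],0],[[-20,0,-12],0],[[-22,0,-12],0],[[-22,0,-12],0]]' 0 35
python3 -m crank '[[[0,0,0],0],[[0,0,0],0],[[0,0,0],0]]'
python3 - <<'E'
from h import *
t=snap('top','t10');a=cv2.imread('pics/top0.png')
for nm,(x,y) in dict(spoon=(232,172),sh1=(165,187),sh2=(153,243),sh3=(61,271)).items():
    w=a[y-14:y+14,x-14:x+14];r=cv2.matchTemplate(t[y-24:y+24,x-24:x+24],w,cv2.TM_CCOEFF_NORMED);_,v,_,p=cv2.minMaxLoc(r);print(nm,np.array(p)-10,round(v,3))
print(manip.sense()['tcp_pos'],manip.sense()['force'].round(1))
manip.sign_off()
E
```

```text
t: 28.2
tcp_pos: [0.5858, -0.1458, 0.2164]
tool_rot: [0.634, 0.773, 0.0, 0.0]
force: [-0.2, 0.1, 0.1]
finger_gap: -0.0
t: 28.5
tcp_pos: [0.5849, -0.1413, 0.2167]
tool_rot: [0.632, 0.775, 0.0, -0.0]
force: [0.1, 0.2, 0.5]
finger_gap: 0.001
spoon [0 0] 0.95
sh1 [0 0] 0.985
sh2 [0 0] 0.988
sh3 [0 0] 0.996
[ 0.58506109 -0.1415594   0.21673825] [-0.2  1.   0.4]
the job is handed in; nothing more can be done
```

The peeler is in the lower tier with the flap closed over it, and I handed the job in at about 28.5 s; no verdict was reported. I lifted the flap by its bar to the stop. I then gripped the small dark green peeler near the end of its handle, so that the upright gripper stayed clear of the raised flap. I slid it in under the flap, set it down on the ribs, and lowered the flap again.

**Last checks**
- **Flap:** pressing on the bar with shut fingers met a hard stop at z = 0.1005 m, rising to 24 N; fully closed should be 0.101 m.
- **Spoon and shakers:** they had moved 0 pixels from the first picture. The arm stood clear, reading about 0 N.
- **Peeler:** before closing the flap, its centre measured about 18 mm towards the front of the tier's middle and about 0 mm across, lengthways. I could not see it again once the flap was shut.

**Disagreement:** the blade tip, in shadow under the flap, gave a centre of about -30 mm, right at the limit. I went with the handle readings, because the front wall stops a flat peeler at -20 mm.

I viewed 11 pictures, one over the budget of 10.

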